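# Unhook the hanging shelf for cleaning

## Robot

A 6-joint arm with a two-finger parallel gripper is mounted at the origin on a cart in front of the work surface, level with it; the furniture and walls round the work are solid. World frame = base frame: x ahead of the robot, y to its left, z up, the work surface at z = 0. Lengths are in m, angles in rad, forces in N, time in s.
With the tool pointing down it reaches from about 0.4 to 0.825 m from the base axis. Payload 7 kg.
Tool frame: the origin (TCP) lies midway between the tips of the shut fingers; the grasp point (between the pads) lies env.grip_point_offset behind it (env.grip_point_offset is the distance from the TCP to the grasp point, in m); z points along the fingers, y is the direction in which the jaws open and shut (so a half turn about z gives the same grasp; the last joint's range is limited). The gripper opens to 85 mm and grips with 20 to 120 N. Pads are 22 mm wide; open, the fingers measure 114 mm over their backs; the gripper's body (76 mm by 85 mm) begins 54 mm behind the grasp point. The pads swing forward as they close: fully open they stand 13 mm farther back than shut.
Start: joints at [-0.957, 0.359, 0.012, 0, -1.224, -0.288], TCP at [0.216, -0.639, 0.231] pointing down, gripper open.
Joint ranges: [-3.07, 3.07], [-1.43, 2.12], [-1.02, 1.25], [-3.03, 1.67], [-3.05, -0], [-3.03, 3.03]. Speed limits (rad/s): [2.39, 2.39, 3.01, 3.14, 3.14, 3.14].

## Interface

Orientations are given as [roll, pitch, yaw] about the fixed x, y, z axes, in that order (R = Rz(yaw) Ry(pitch) Rx(roll)).
In Python, from cell import monitor, cams, job, env gives the robot as it stands.
- The arm moves only by the shell command python3 -m jog 'ROWS' [FORCE]. ROWS is a JSON object of lists of equal length, an entry for each row: "rotation": the turn, a rotation vector about the tool's x, y, z in units of 5 degrees (1.0 is 5 degrees), a list of three; "offset": the shift along the tool's x, y, z in units of 30 mm (1.0 is 30 mm), a list of three; "grip": the finger opening in mm, from 0 to 85.4. A call has 1 to 10 rows; each row is the pose to reach, as a shift and turn from the pose commanded when the call began, along the tool's axes at that moment; what a row does not reach only later rows make up. A row lasts 1/12 s, in which the tool goes at most 41.7 mm and 7.16 degrees, less where a joint would pass 70% of its speed; a pose out of reach is approached as far as the arm can. A call with a gripper value outside its range is refused whole. The fingers move at their own pace and stop on an object; FORCE is the grip in N (left out, the last holds). Time passes only in rows, so rows that repeat a pose let the fingers close. It gives the time, the measured TCP pose, the force and the opening at its end, in the units of the state.
- monitor.sense(): the state, without advancing time (a new reading comes with each control period).
- cams.snapshot(name): name is "side" or "top"; returns a dict with "image" (420x560x3 uint8, red, green, blue), "camera_matrix" (3x3 intrinsics, pixels), "pose" (4x4, takes a point from camera to world coordinates). Camera axes: x right, y up, looking along -z (the intrinsics and any distortion apply to the point x, -y, -z); pixel columns grow to the right and rows downward; lengths in m; the calibration is good to about 2 mm. A picture is of the moment at which its call begins. There is no depth.
- job.job_done(): hands the job in, once; it reports no verdict.
The state is a dict: "t": time; "q": joint angles; "qvel": joint speeds; "joint_torque": joint torques, N m; "position": TCP position; "eef_rot": TCP orientation; "force": force on the tool from outside, world axes, zero at the start; "moment": the same for the moment, N m; "opening": finger opening in m.
Only numpy, scipy, OpenCV 4.12 (cv2) and the standard library are available. Lean on these libraries where they do the work, as an engineer would, in place of code of your own. Each camera call takes 0.05 s, during which the arm holds its last target.

## Task

Take the small aluminium shelf off its stand for cleaning: push it by its right-hand end (not by its grip) to the left along its keyhole slots until it meets the stop, so that the stud heads stand in the wide ends, then take it by the grip, raise it slightly and draw it forward off the studs. Set it down gently, upright on its foot, in the middle of the black mat and let go; leave the bottle, dishes and beaker where they stand.

Things in the scene. Friction and masses are not known exactly. Their poses are not given: they have to be found in the camera images.
- stand: Grey fixed stand on the bench: upright board 220 mm wide (y), 12 mm thick, top edge 160 mm above the bench, on a dark base 12 mm thick reaching 60 mm in front of the board. Origin on the bench below the middle of the board's front face; x points from the front face to the back (-x is out of the board, roughly toward the robot), y to the left seen from the robot, z up.
- stud_left (a point): Left of the two steel studs on the board, where its axis meets the front face; axes as the stand's. It stands out along -x: shank 8 mm diameter, 8 mm long, then a round head 18 mm diameter, 5 mm thick. The right stud is the same, 70 mm to the right (-y).
- stop (a point): Steel stop lug on the board: middle of its right-hand side, at the board's face; axes as the stand's. 15 mm out of the board, 12 mm wide, 30 mm high. The left edge of the shelf's back plate meets it when the shelf has been slid fully to the left (20 to 28 mm from the start, a few newtons), and the stud heads are then within 2 mm of the middle of the wide ends, along y.
- shelf: Loose aluminium hanging shelf, 0.2 to 0.45 kg, L-shaped: back plate 140 mm wide (y), 98 mm high, 5 mm thick; foot 140 x 75 mm to the front, on which it stands by itself; a flat cheek at each end. Origin: underside, back face, mid width; axes as the stand's. Hung by two keyhole slots on the studs, underside 55 mm above the bench; it stays hanging where it is left.
- shelf_grip (a point): Where to grasp the shelf: a dark grey upright block on its middle, 12 mm thick in y, reaching from here 23 mm to the front, 29 mm to the back and 17 mm up; take it from above, fingers closing along the shelf's y. The point lies 105 mm above the shelf's underside, 34 mm in front of its back face and above the centre of mass; axes as the shelf's. The grip is for lifting only, not for sliding.
- shelf_end (a point): Middle of the pushing area on the outside of the shelf's right-hand cheek, which faces -y; axes as the shelf's. 50 mm above the underside; the cheek is flat, 75 mm deep (35 mm or more either way in x) and reaches from the underside to 15 mm above this point. Push it along +y with closed fingers; the grip is 70 mm to the left.
- shelf_hole (a point): Centre of the wide end of the left keyhole slot, at the plate's back face; axes as the shelf's. 26 mm wide, 29 mm high. The narrow part, 11 mm high, leaves leftward from its top; both share one straight upper edge that rests on the shanks. The right slot is the same, 70 mm to the right. With its centre under the stud (within 4 mm in y), raise the shelf 5 to 16 mm, best 10, then draw it 20 mm or more along -x.
- mat_top (a point): Centre of the top of the black rubber mat fixed on the bench, 180 x 180 mm, 4 mm thick; z up. The shelf standing on it has its grip point 105 mm above this point.
- balance: The fixed laboratory balance, 316 x 239 mm and 182 mm high, between stand and mat; origin under its centre. Carry the shelf over it.
- reagent_bottle: Bystander: loose reagent bottle, 60 mm diameter, 120 mm high, right of the stand; origin under its centre.
- dishes: Bystander: loose pair of stacked culture dishes, 59 mm diameter, 30 mm high, in front of the stand; origin under its centre.
- beaker: Bystander: loose small beaker, 55 mm diameter, 71 mm high, behind the mat; origin under its centre.
Not all that is in view belongs to the job. Leave any orange or pink look-alike of the shelf alone.

How it is judged:
On the way, in this order (a step that is already met when the one before it is completed fails the run):
1. the shelf, still hanging, has been pushed along until the stud heads stand in the wide ends of the slots (x of shelf_grip in the frame of stand above -0.046 m and z of shelf_grip in the frame of stand below 0.166 m and y of shelf_grip in the frame of stand above 0.009 m), for 0.2 s.
2. the shelf has been drawn off the studs, at least 25 mm forward, upright (x of shelf_grip in the frame of stand below -0.062 m and angle between shelf's own z axis and vertical below 0.35 rad), for 0.1 s.
At the end, for the whole second after the job is handed in: The shelf stands upright (within 0.06 rad) on its foot on the mat, its grip point within 40 mm of the mat's centre seen from above, at rest and released (horizontal distance between shelf_grip and mat_top below 0.04 m and angle between shelf's own z axis and vertical below 0.06 rad and z of shelf_grip in the frame of mat_top between 0.1 and 0.11 m and contact force between shelf and mat above 0.5 N and linear speed of shelf below 0.02 m/s); the robot touches nothing.
It fails at once if the shelf is slid along its slots by its grip instead of being pushed at its end (x of shelf_grip in the frame of stand above -0.046 m and z of shelf_grip in the frame of stand below 0.166 m and y of shelf_grip in the frame of stand between -0.003 and 0.006 m and distance between the grasp point and shelf_grip below 0.045 m).
It fails at once if the shelf is dropped (contact force between the fingers and shelf below 0.05 N and distance of shelf_grip from where it was at the start of the episode above 0.06 m and z of shelf_grip in the frame of mat_top above 0.12 m and linear speed of shelf above 0.35 m/s).
It fails at once if the white reagent bottle is pushed away (over 3 cm) or knocked over (distance of reagent_bottle from where it was at the start of the episode above 0.03 m or angle between reagent_bottle's own z axis and vertical above 0.4 rad).
It fails at once if the pair of culture dishes is pushed away (over 3 cm) or knocked over (distance of dishes from where it was at the start of the episode above 0.03 m or angle between dishes's own z axis and vertical above 0.4 rad).
It fails at once if the beaker is pushed away (over 3 cm) or knocked over (distance of beaker from where it was at the start of the episode above 0.03 m or angle between beaker's own z axis and vertical above 0.4 rad).
It also fails if it takes over 72 s, if anything falls off the work surface, if the arm or the gripper's body presses on something with over 40 N, if the wrist force passes 120 N, or if a joint passes its speed limit or range.

## Working session

There is one attempt and no reset: what is moved stays moved. The work goes in short steps, Python scripts to look and compute and a shell command to move; the robot and the scene stay as the last step left them, time stands still between calls to the robot, and variables do not carry over. Pictures are saved under pics/ and viewed, and the job is handed in when it is done.

```bash
ls; mkdir -p pics; python3 - <<'E'
from cell import monitor,cams,job,env
import cv2,numpy as np
print(monitor.sense(), env.grip_point_offset)
for n in("side","top"):
    s=cams.snapshot(n); cv2.imwrite(f"pics/{n}0.png",s["image"][:,:,::-1]); print(s["camera_matrix"],s["pose"],[k for k in s])
E
```

```text
pics
{'t': 0.0, 'q': array([-9.56899346e-01,  3.59394487e-01,  1.10756737e-02, -3.81290722e-04,
       -1.22408378e+00, -2.88094771e-01]), 'qvel': array([ 5.64103876e-04, -1.44239833e-04,  5.37485671e-05,  3.84355364e-06,
       -3.77179507e-04, -7.37619641e-04]), 'joint_torque': array([ 4.57241140e-04, -5.83323169e+01,  2.93429893e+01,  6.93629578e+00,
       -5.82290289e-03, -3.49660286e-05]), 'position': array([ 0.21587949, -0.63904765,  0.23036046]), 'eef_rot': array([ 3.13995074e+00, -1.12765286e-04, -2.81592020e+00]), 'force': array([ 0.3410315 ,  0.77315945, -0.2661555 ]), 'moment': array([ 0.03626486, -0.01688766,  0.04795418]), 'opening': 0.08542274147355297} 0.0187
[[387.72861601   0.         279.28213853]
 [  0.         387.72861601 211.18874694]
 [  0.           0.           1.        ]] [[-9.99908729e-01  1.10457994e-02  7.77972867e-03  5.44012106e-01]
 [ 1.94803797e-04 -5.63980851e-01  8.25787843e-01  9.70782119e-01]
 [ 1.35091049e-02  8.25713988e-01  5.63927224e-01  8.82830201e-01]
 [ 0.00000000e+00  0.00000000e+00  0.00000000e+00  1.00000000e+00]] ['image', 'camera_matrix', 'pose']
[[379.05544019   0.         283.38159816]
 [  0.         379.05544019 207.47067986]
 [  0.           0.           1.        ]] [[-0.00741437  0.99628566 -0.0857899   0.41092227]
 [-0.99994232 -0.00805347 -0.00710592 -0.14601999]
 [-0.00777043  0.08573227  0.99628791  1.41717065]
 [ 0.          0.          0.          1.        ]] ['image', 'camera_matrix', 'pose']
```

View pics/side0.png

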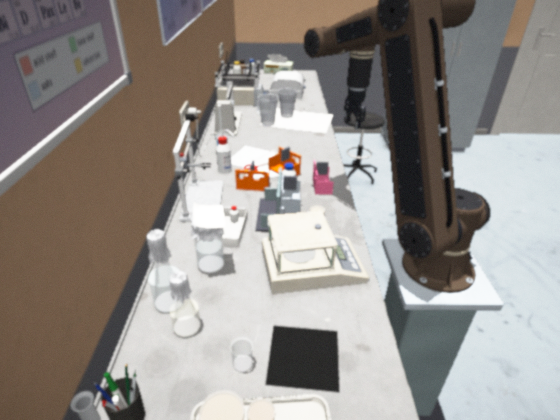

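View pics/top0.png

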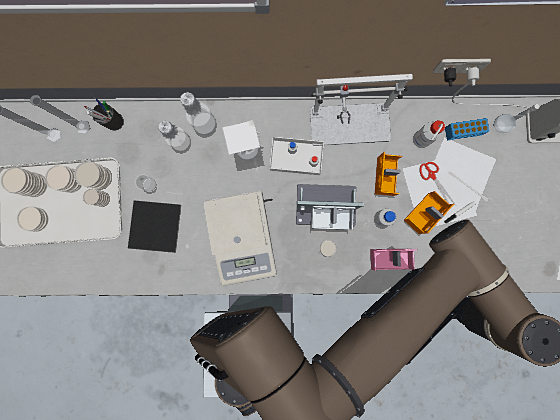

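The top view shows the stand and shelf near (328,205), bottle at (387,217), dishes at (328,248), balance at (240,238), mat at (154,226) and beaker at (147,184). The orange and pink look-alikes are to the right. I'll zoom in.

```bash
python3 - <<'E'
import cv2
t=cv2.imread("pics/top0.png"); s=cv2.imread("pics/side0.png")
cv2.imwrite("pics/topz.png",cv2.resize(t[175:265,285:405],None,fx=6.6,fy=6.6,interpolation=cv2.INTER_CUBIC))
cv2.imwrite("pics/sidez.png",cv2.resize(s[140:240,225:345],None,fx=6,fy=6,interpolation=cv2.INTER_CUBIC))
E
```

```text
(no output)
```

View pics/topz.png

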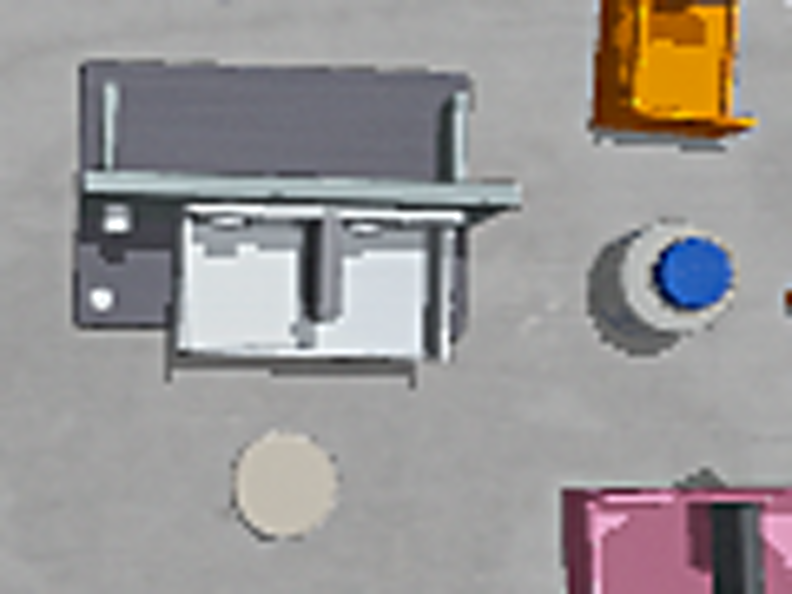

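View pics/sidez.png

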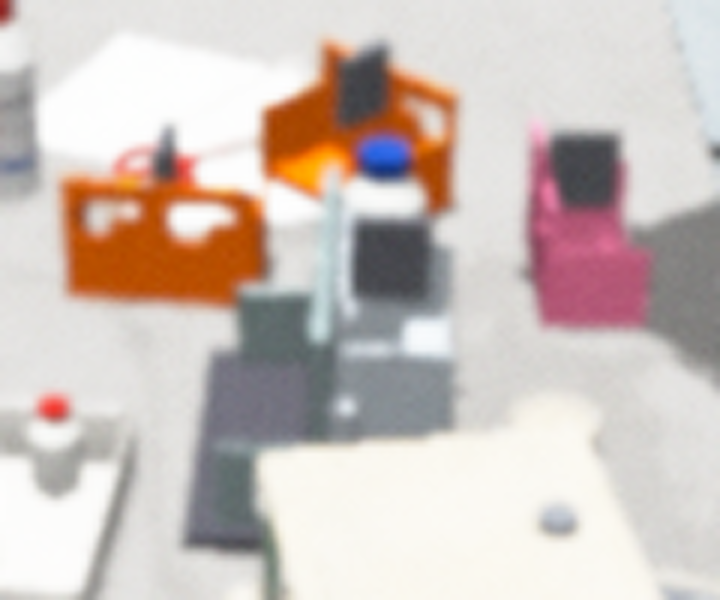

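The zoomed top view shows the board's top edge from (85,188) to (520,208), the grip top from (318,210) to (342,320), and the right cheek top at about (445,225–360). The bottle cap is at (693,273) and the dishes at (285,485). The side view shows the grip at zoom (355–430, 215–300). Next I'll turn these into world positions.

```bash
cat > h.py <<'E'
import numpy as np
K={}
def ray(s,u,v):
    k=s["camera_matrix"];P=s["pose"]
    d=np.array([(u-k[0,2])/k[0,0],-(v-k[1,2])/k[1,1],-1]); return P[:3,3],P[:3,:3]@d
def onz(s,u,v,z):
    o,d=ray(s,u,v); return o+d*(z-o[2])/d[2]
def proj(s,p):
    P=s["pose"];k=s["camera_matrix"]; c=P[:3,:3].T@(np.array(p)-P[:3,3])
    return np.array([k[0,2]+k[0,0]*c[0]/-c[2],k[1,2]-k[1,1]*c[1]/-c[2]])
E
python3 - <<'E'
from cell import cams
from h import *
import cv2
T=cams.snapshot("top");S=cams.snapshot("side")
z=lambda x,y:((x+.5)/6.6-.5+285,(y+.5)/6.6-.5+175)
np.set_printoptions(precision=4,suppress=True)
a=onz(T,*z(85,192),.16);b=onz(T,*z(520,210),.16)
print("board front top L,R",a,b,np.linalg.norm(a-b),"yaw",np.arctan2(-(a-b)[0],(a-b)[1]))
for n,p,h in [("gripTL",(318,211),.177),("gripTR",(342,211),.177),("gripBL",(318,320),.177),("gripBR",(342,320),.177),("cheekR top in f",(452,360),.12),("cheek R top out b",(465,222),.12),
 ("plate TL",(187,208),.153),("plate TR",(465,217),.153),("bottle cap",(693,273),.12),("dish",(285,485),.03),("baseFL",(75,326),.012),("baseFR",(466,340),.012)]:
    print(n,onz(T,*z(*p),h))
hsv=cv2.cvtColor(T["image"],cv2.COLOR_RGB2HSV)
m=((T["image"].max(2)<40)).astype(np.uint8); m[:, :120]=0;m[:,190:]=0;m[:190]=0;m[270:]=0
M=cv2.moments(m,True);print("mat",M['m00'],onz(T,M['m10']/M['m00'],M['m01']/M['m00'],.004),cv2.minAreaRect(cv2.findNonZero(m)))
im=S["image"];m=(im.max(2)<50).astype(np.uint8);m[:315]=0;m[395:]=0;m[:,:255]=0;m[:,350:]=0
M=cv2.moments(m,True);print("mat side",M['m00'],onz(S,M['m10']/M['m00'],M['m01']/M['m00'],.004))
print("beaker", onz(T,147,184,.07))
bl=onz(T,(205+.0),197,.182);print("balance corners",[onz(T,*c) for c in[(205,198,.18),(262,194,.18),(276,275,.05),(219,284,.05)]])
g=onz(T,*z(330,265),.177); print("grip mid top",g)
for q in [(318,211),(318,320)]:
    print("side proj",(proj(S,onz(T,*z(*q),.177))-[225,140]+.5)*6)
E
```

```text
board front top L,R [ 0.5315 -0.184   0.16  ] [ 0.5206 -0.403   0.16  ] 0.21921102844719073 yaw -0.04972111239296074
gripTL [ 0.5195 -0.2992  0.177 ]
gripTR [ 0.5194 -0.3111  0.177 ]
gripBL [ 0.4653 -0.2982  0.177 ]
gripBR [ 0.4652 -0.3101  0.177 ]
cheekR top in f [ 0.4465 -0.374   0.12  ]
cheek R top out b [ 0.5181 -0.3824  0.12  ]
plate TL [ 0.5236 -0.2359  0.153 ]
plate TR [ 0.5179 -0.3765  0.153 ]
bottle cap [ 0.4906 -0.4998  0.12  ]
dish [ 0.3809 -0.2964  0.03  ]
baseFL [ 0.4702 -0.1821  0.012 ]
baseFR [ 0.4606 -0.4011  0.012 ]
mat 165.0 [0.4749 0.3534 0.004 ] ((153.79782104492188, 225.91896057128906), (46.88126754760742, 47.951087951660156), 6.581944465637207)
mat side 3681.0 [0.4693 0.3586 0.004 ]
beaker [0.6156 0.3535 0.07  ]
balance corners [array([0.5508, 0.1203, 0.18  ]), array([ 0.5625, -0.0672,  0.18  ]), array([ 0.2872, -0.1082,  0.05  ]), array([0.2568, 0.0952, 0.05  ])]
grip mid top [ 0.4925 -0.3047  0.177 ]
side proj [352.4507 216.0318]
side proj [439.6035 217.8468]
```

The measurements agree: the board comes out 219 mm wide (220 given), and the side-view projection of the grip matches. The stand yaw is about -0.05. The grip point is about (0.4895,-0.305), which is y ≈ -0.013 in the stand frame. I'll go above the pushing position with fingers closed.

```bash
python3 -m jog '{"offset":[[-1.1,0.44,0],[-2.2,0.88,0],[-3.3,1.3,0],[-4.4,1.8,0],[-5.5,2.2,0],[-6.6,2.7,0],[-7.7,3.1,0],[-8.8,3.6,0],[-9.8,4.0,0],[-10.73,4.36,0]],"rotation":[[0,0,0.43],[0,0,0.86],[0,0,1.3],[0,0,1.7],[0,0,2.15],[0,0,2.6],[0,0,3.0],[0,0,3.45],[0,0,3.9],[0,0,4.3]],"grip":[0,0,0,0,0,0,0,0,0,0]}' 30; python3 -m jog '{"offset":[[0,0,0],[0,0,0],[0,0,0]],"rotation":[[0,0,0],[0,0,0],[0,0,0]],"grip":[0,0,0]}'
```

```text
t: 1.03
position: [0.4804, -0.4109, 0.2313]
eef_rot: [3.141, 0.0, 3.091]
force: [0.3, -0.2, 1.0]
opening: 0.0001
t: 1.28
position: [0.479, -0.4124, 0.2311]
eef_rot: [3.141, -0.001, 3.093]
force: [-0.7, 1.0, 0.0]
opening: -0.0002
```

```bash
python3 -m jog '{"offset":[[0,0,0.5],[0,0,1.1],[0,0,1.7],[0,0,2.3],[0,0,2.9],[0,0,3.5],[0,0,4.0],[0,0,4.3],[0,0,4.3],[0,0,4.3]],"rotation":[[0,0,0],[0,0,0],[0,0,0],[0,0,0],[0,0,0],[0,0,0],[0,0,0],[0,0,0],[0,0,0],[0,0,0]],"grip":[0,0,0,0,0,0,0,0,0,0]}'
python3 - <<'E'
from cell import cams
import cv2
t=cams.snapshot("top")["image"][:,:,::-1]; s=cams.snapshot("side")["image"][:,:,::-1]
a=cv2.resize(t[165:265,285:405],(480,400),interpolation=cv2.INTER_CUBIC);b=cv2.resize(s[140:240,240:320],(320,400),interpolation=cv2.INTER_CUBIC)
cv2.imwrite("pics/p1.png",cv2.hconcat([a,b]))
E
```

```text
t: 2.12
position: [0.4786, -0.4132, 0.1024]
eef_rot: [-3.142, -0.001, 3.091]
force: [0.7, 0.1, 0.5]
opening: -0.0002
```

View pics/p1.png

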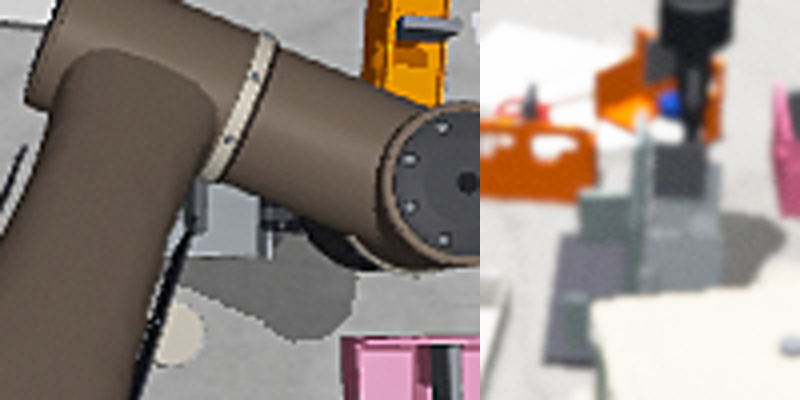

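The closed fingers are beside the right cheek (top panel, about (285,225)), and the side view shows them behind the grip. Now I'll push along +y in slow steps.

```bash
python3 -m jog '{"offset":[[0,0.1,0],[0,0.2,0],[0,0.3,0],[0,0.4,0],[0,0.5,0],[0,0.6,0],[0,0.7,0],[0,0.8,0],[0,0.9,0],[0,1.0,0]],"rotation":[[0,0,0],[0,0,0],[0,0,0],[0,0,0],[0,0,0],[0,0,0],[0,0,0],[0,0,0],[0,0,0],[0,0,0]],"grip":[0,0,0,0,0,0,0,0,0,0]}'
for i in 1; do python3 -m jog '{"offset":[[0,0.05,0],[0,0.1,0],[0,0.15,0],[0,0.2,0],[0,0.25,0]],"rotation":[[0,0,0],[0,0,0],[0,0,0],[0,0,0],[0,0,0]],"grip":[0,0,0,0,0]}'; done
```

```text
t: 3.05
position: [0.4803, -0.3824, 0.1022]
eef_rot: [-3.141, -0.001, 3.092]
force: [-2.5, -1.4, 0.1]
opening: -0.0001
t: 3.47
position: [0.4809, -0.3751, 0.1023]
eef_rot: [-3.142, -0.0, 3.092]
force: [-2.5, -2.2, 0.3]
opening: -0.0
```

```bash
python3 -m jog '{"offset":[[0,0.05,0],[0,0.1,0],[0,0.15,0],[0,0.2,0],[0,0.25,0]],"rotation":[[0,0,0],[0,0,0],[0,0,0],[0,0,0],[0,0,0]],"grip":[0,0,0,0,0]}'
python3 -m jog '{"offset":[[0,0.04,0],[0,0.08,0],[0,0.12,0],[0,0.16,0],[0,0.16,0]],"rotation":[[0,0,0],[0,0,0],[0,0,0],[0,0,0],[0,0,0]],"grip":[0,0,0,0,0]}'
python3 - <<'E'
from cell import cams
import cv2
t=cams.snapshot("top")["image"][:,:,::-1]; s=cams.snapshot("side")["image"][:,:,::-1]
a=cv2.resize(t[165:265,285:405],(480,400),interpolation=cv2.INTER_CUBIC);b=cv2.resize(s[140:240,240:320],(320,400),interpolation=cv2.INTER_CUBIC)
cv2.imwrite("pics/p2.png",cv2.hconcat([a,b]))
E
```

```text
t: 3.88
position: [0.4813, -0.3675, 0.1024]
eef_rot: [-3.141, 0.0, 3.092]
force: [-2.1, -2.9, 1.1]
opening: 0.0001
t: 4.3
position: [0.4818, -0.3625, 0.1023]
eef_rot: [3.141, 0.0, 3.092]
force: [-1.3, -0.9, -0.3]
opening: -0.0001
```

View pics/p2.png

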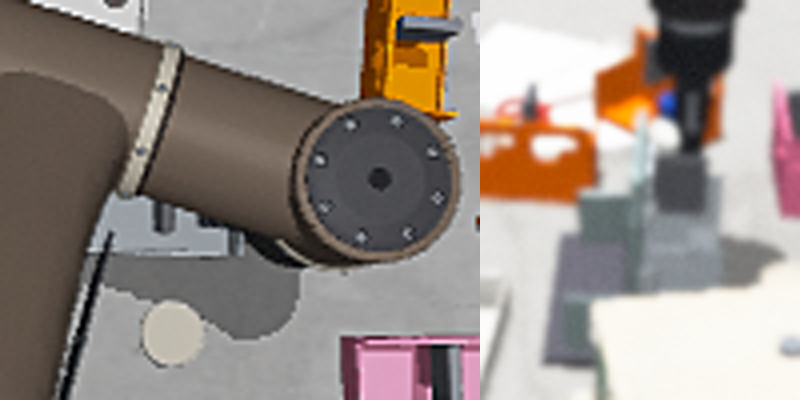

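The grip's front end is now at about (165,215) and the right cheek at about (240,235), so the shelf has moved roughly 25 mm. I'll keep going to feel the stop.

```bash
python3 -m jog '{"offset":[[0,0.04,0],[0,0.08,0],[0,0.08,0]],"rotation":[[0,0,0],[0,0,0],[0,0,0]],"grip":[0,0,0]}'
python3 -m jog '{"offset":[[0,0.04,0],[0,0.08,0],[0,0.08,0]],"rotation":[[0,0,0],[0,0,0],[0,0,0]],"grip":[0,0,0]}'
```

```text
t: 4.65
position: [0.4817, -0.3609, 0.1025]
eef_rot: [-3.141, 0.0, 3.092]
force: [-1.7, -5.4, 0.6]
opening: 0.0001
t: 4.9
position: [0.4817, -0.3605, 0.1032]
eef_rot: [-3.138, 0.0, 3.093]
force: [-5.0, -14.8, 0.3]
opening: 0.0002
```

```bash
python3 - <<'E'
from cell import cams
from h import *
import cv2
T=cams.snapshot("top");t=T["image"][:,:,::-1]
cv2.imwrite("pics/p3.png",cv2.resize(t[190:240,300:360],(720,600),interpolation=cv2.INTER_CUBIC))
E
```

```text
(no output)
```

View pics/p3.png

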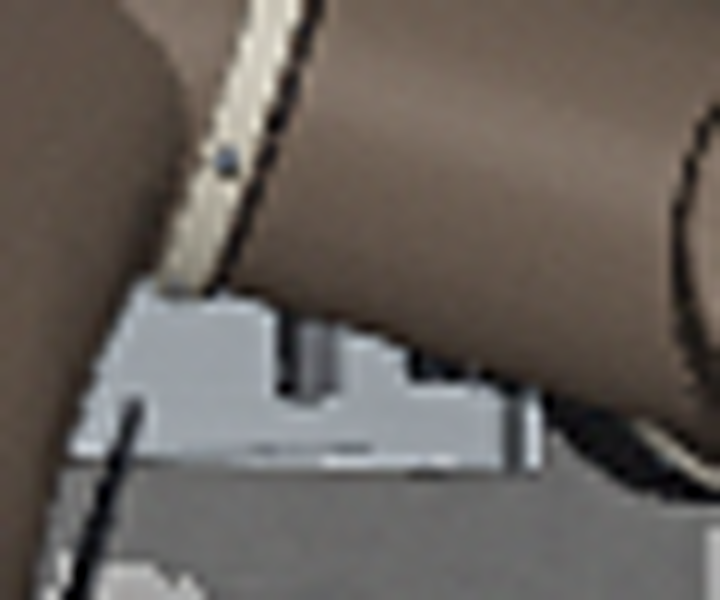

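The force rose sharply to 15 N with no further travel, so the shelf is at the stop. The grip is now at px 324.8–328.3, a shift of about 27 mm. I'll back off, raise the tool and look.

```bash
python3 -m jog '{"offset":[[0,-0.1,0],[0,-0.3,0],[0,-0.6,0],[0,-0.8,0],[0,-0.8,-0.6],[0,-0.8,-1.6],[0,-0.8,-2.6],[0,-0.8,-3.6],[0,-0.8,-4.5],[0,-0.8,-5]],"rotation":[[0,0,0],[0,0,0],[0,0,0],[0,0,0],[0,0,0],[0,0,0],[0,0,0],[0,0,0],[0,0,0],[0,0,0]],"grip":[0,0,0,0,0,0,0,0,0,0]}'
python3 - <<'E'
from cell import cams
import cv2
t=cams.snapshot("top")["image"][:,:,::-1]; s=cams.snapshot("side")["image"][:,:,::-1]
a=cv2.resize(t[165:265,285:405],(480,400),interpolation=cv2.INTER_CUBIC);b=cv2.resize(s[140:240,240:320],(320,400),interpolation=cv2.INTER_CUBIC)
cv2.imwrite("pics/p4.png",cv2.hconcat([a,b]))
E
```

```text
t: 5.78
position: [0.4817, -0.3829, 0.2561]
eef_rot: [-3.14, 0.004, 3.092]
force: [0.0, -0.1, -0.8]
opening: 0.0002
```

View pics/p4.png

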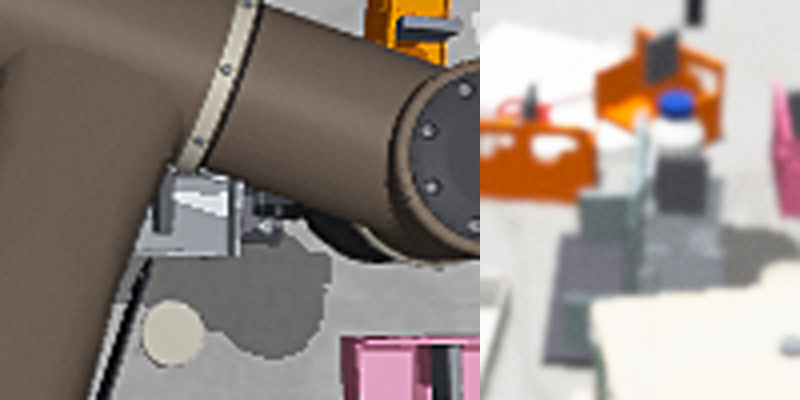

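The shelf stayed at the stop and the bottle is undisturbed. Next I'll move above the grip, opening the fingers.

```bash
python3 -m jog '{"offset":[[0,0.4,0],[0,0.9,0],[0,1.5,0],[-0.1,2.1,0],[-0.1,2.7,0],[-0.12,3.2,0],[-0.12,3.54,0],[-0.12,3.54,0],[-0.12,3.54,0],[-0.12,3.54,0]],"rotation":[[0,0,0],[0,0,0],[0,0,0],[0,0,0],[0,0,0],[0,0,0],[0,0,0],[0,0,0],[0,0,0],[0,0,0]],"grip":[60,60,60,60,60,60,60,60,60,60]}'
python3 - <<'E'
from cell import cams
import cv2
t=cams.snapshot("top")["image"][:,:,::-1]; s=cams.snapshot("side")["image"][:,:,::-1]
a=cv2.resize(t[165:265,285:405],(480,400),interpolation=cv2.INTER_CUBIC);b=cv2.resize(s[140:240,240:320],(320,400),interpolation=cv2.INTER_CUBIC)
cv2.imwrite("pics/p5.png",cv2.hconcat([a,b]))
E
```

```text
t: 6.72
position: [0.4894, -0.2762, 0.2519]
eef_rot: [3.141, -0.001, 3.092]
force: [1.1, -0.8, -0.2]
opening: 0.06
```

View pics/p5.png

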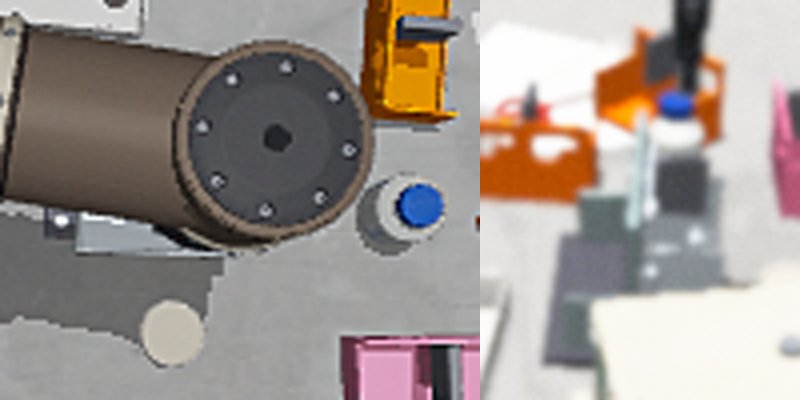

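The fingers are above the grip (side panel, grip at (682,185)), and the bottle and dishes are where they were. Descending.

```bash
python3 -m jog '{"offset":[[0,0.02,0.4],[0,0.02,0.9],[0,0.02,1.4],[0,0.02,1.9],[0,0.02,2.4],[0,0.02,2.9],[0,0.02,3.3],[0,0.02,3.6],[0,0.02,3.6],[0,0.02,3.6]],"rotation":[[0,0,0],[0,0,0],[0,0,0],[0,0,0],[0,0,0],[0,0,0],[0,0,0],[0,0,0],[0,0,0],[0,0,0]],"grip":[60,60,60,60,60,60,60,60,60,60]}'
python3 - <<'E'
from cell import cams
import cv2
s=cams.snapshot("side")["image"][:,:,::-1]
cv2.imwrite("pics/p6.png",cv2.resize(s[140:240,230:330],(600,600),interpolation=cv2.INTER_CUBIC))
E
```

```text
t: 7.65
position: [0.4894, -0.2758, 0.1441]
eef_rot: [-3.142, -0.001, 3.092]
force: [0.3, 0.2, -0.5]
opening: 0.06
```

View pics/p6.png

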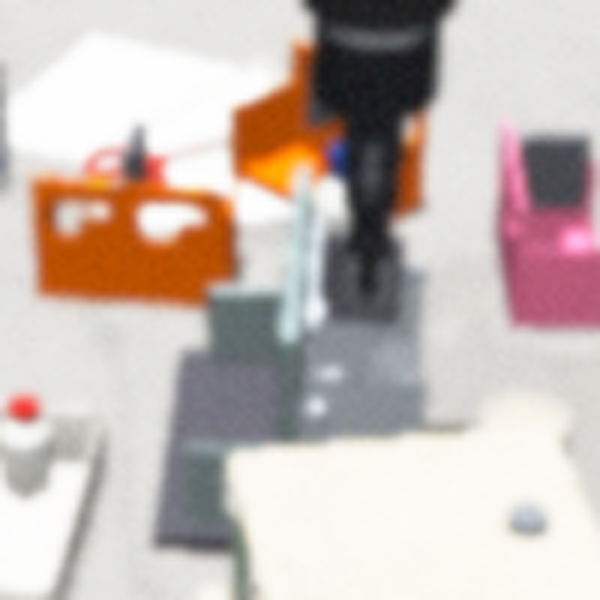

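The left finger stands in front of the grip at (368,270), centred on the block, with no contact force. Closing.

```bash
python3 -m jog '{"offset":[[0,0,0],[0,0,0],[0,0,0],[0,0,0],[0,0,0],[0,0,0]],"rotation":[[0,0,0],[0,0,0],[0,0,0],[0,0,0],[0,0,0],[0,0,0]],"grip":[30,20,15,12,10,5]}' 40
python3 -m jog '{"offset":[[0,0,0],[0,0,0],[0,0,0],[0,0,0],[0,0,0],[0,0,0]],"rotation":[[0,0,0],[0,0,0],[0,0,0],[0,0,0],[0,0,0],[0,0,0]],"grip":[0,0,0,0,0,0]}' 60
```

```text
t: 8.2
position: [0.4899, -0.2767, 0.1453]
eef_rot: [-3.139, 0.001, 3.093]
force: [-0.8, -6.2, 1.7]
opening: 0.0113
t: 8.7
position: [0.4898, -0.2767, 0.1453]
eef_rot: [-3.139, 0.001, 3.093]
force: [-0.9, -6.5, 2.3]
opening: 0.0112
```

Gripped at 11 mm. The lateral 6 N says the tool is about 1 mm too far left, so I'll relieve that and then raise 10 mm.

```bash
python3 -m jog '{"offset":[[0,-0.03,0],[0,-0.03,-0.05],[0,-0.03,-0.1],[0,-0.03,-0.15],[0,-0.03,-0.2],[0,-0.03,-0.25],[0,-0.03,-0.3],[0,-0.03,-0.35],[0,-0.03,-0.35],[0,-0.03,-0.35]],"rotation":[[0,0,0],[0,0,0],[0,0,0],[0,0,0],[0,0,0],[0,0,0],[0,0,0],[0,0,0],[0,0,0],[0,0,0]],"grip":[0,0,0,0,0,0,0,0,0,0]}'
```

```text
t: 9.53
position: [0.4891, -0.2765, 0.1549]
eef_rot: [-3.141, -0.001, 3.092]
force: [-2.2, -4.8, -3.5]
opening: 0.0108
```

```bash
python3 -m jog '{"offset":[[0,-0.04,0],[0.06,-0.04,0],[0.12,-0.04,0],[0.2,-0.04,0],[0.28,-0.04,0],[0.36,-0.04,0],[0.44,-0.04,0],[0.44,-0.04,0]],"rotation":[[0,0,0],[0,0,0],[0,0,0],[0,0,0],[0,0,0],[0,0,0],[0,0,0],[0,0,0]],"grip":[0,0,0,0,0,0,0,0]}'
```

```text
t: 10.2
position: [0.4757, -0.2768, 0.1549]
eef_rot: [3.141, -0.0, 3.092]
force: [-0.0, -0.1, -2.9]
opening: 0.0108
```

Moving freely, with only the weight on the tool. I'll continue drawing forward to about 45 mm.

```bash
python3 -m jog '{"offset":[[0.1,0,0],[0.2,0,0],[0.3,0,0],[0.4,0,0],[0.5,0,0],[0.6,0,0],[0.75,0,0],[0.9,0,0],[1.1,0,0],[1.1,0,0]],"rotation":[[0,0,0],[0,0,0],[0,0,0],[0,0,0],[0,0,0],[0,0,0],[0,0,0],[0,0,0],[0,0,0],[0,0,0]],"grip":[0,0,0,0,0,0,0,0,0,0]}'
python3 - <<'E'
from cell import cams
import cv2
t=cams.snapshot("top")["image"][:,:,::-1]; s=cams.snapshot("side")["image"][:,:,::-1]
a=cv2.resize(t[165:265,285:405],(480,400),interpolation=cv2.INTER_CUBIC);b=cv2.resize(s[140:240,240:320],(320,400),interpolation=cv2.INTER_CUBIC)
cv2.imwrite("pics/p7.png",cv2.hconcat([a,b]))
E
```

```text
t: 11.03
position: [0.4419, -0.2751, 0.1548]
eef_rot: [3.141, -0.001, 3.092]
force: [-0.4, 0.5, -4.5]
opening: 0.011
```

View pics/p7.png

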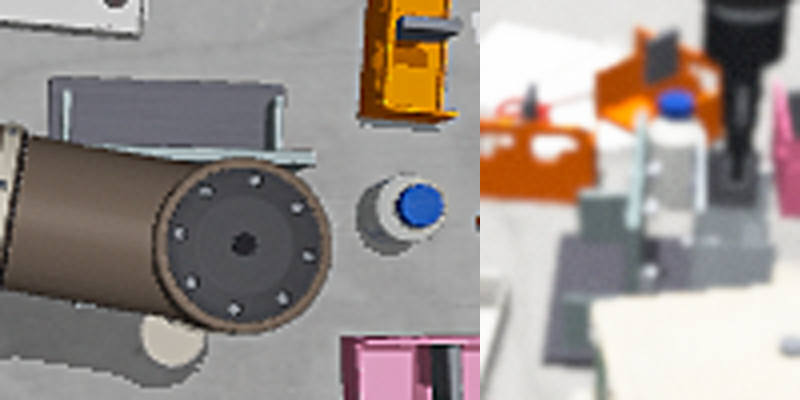

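The shelf is off the studs, upright, and clear of the board (side panel: plate at about (700,190), studs behind it). I'll lift it above the balance and fix the mat centre.

```bash
python3 -m jog '{"offset":[[0,0,-0.3],[0,0,-0.8],[0,0,-1.4],[0,0,-2.1],[0,0,-2.8],[0,0,-3.5],[0,0,-4.2],[0,0,-4.9],[0,0,-5.4],[0,0,-5.7]],"rotation":[[0,0,0],[0,0,0],[0,0,0],[0,0,0],[0,0,0],[0,0,0],[0,0,0],[0,0,0],[0,0,0],[0,0,0]],"grip":[0,0,0,0,0,0,0,0,0,0]}'
python3 - <<'E'
from cell import cams,monitor
from h import *
import cv2
np.set_printoptions(precision=4,suppress=True)
for n,roi in(("top",(120,190,190,265)),("side",(255,350,315,400))):
    s=cams.snapshot(n);g=s["image"].max(2);m=np.zeros(g.shape,np.uint8);a,b,c,d=roi;m[c:d,a:b]=g[c:d,a:b]<70
    cs,_=cv2.findContours(m,cv2.RETR_EXTERNAL,cv2.CHAIN_APPROX_NONE);c=max(cs,key=cv2.contourArea)
    q=np.array([onz(s,*p[0],.004) for p in c])[:,:2].astype(np.float32); r=cv2.minAreaRect(q); print(n,r)
st=monitor.sense();print(st["position"],st["q"],st["force"])
E
```

```text
t: 11.97
position: [0.4439, -0.2756, 0.3287]
eef_rot: [-3.141, 0.003, 3.092]
force: [-0.5, 0.3, -2.8]
opening: 0.0113
top ((0.46737992763519287, 0.34789538383483887), (0.17883653938770294, 0.17842622101306915), 84.21137237548828)
side ((0.4694019556045532, 0.3502451479434967), (0.17305929958820343, 0.17265234887599945), 84.21285247802734)
[ 0.444  -0.2755  0.3277] [-0.1793  0.053  -0.1615  0.0004 -1.3532 -1.4409] [ 0.0699 -0.0086 -4.0401]
```

Both views put the mat centre at about (0.468,0.349) and its size at 0.173–0.179 m (0.18 given). Carrying the shelf over the balance with its underside at about 0.237 m.

```bash
Z='[0,0,0],[0,0,0],[0,0,0],[0,0,0],[0,0,0],[0,0,0],[0,0,0],[0,0,0],[0,0,0],[0,0,0]'
python3 -m jog '{"offset":[[0,0.2,0],[0,0.6,0],[0,1.2,0],[0,1.9,0],[0.1,2.7,0],[0.1,3.5,0],[0.1,4.3,0],[0.1,5.1,0],[0.1,5.9,0],[0.1,6.7,0]],"rotation":[[0,0,0],[0,0,0],[0,0,0],[0,0,0],[0,0,0],[0,0,0],[0,0,0],[0,0,0],[0,0,0],[0,0,0]],"grip":[0,0,0,0,0,0,0,0,0,0]}'
python3 -m jog '{"offset":[[0,0.8,0],[0,1.6,0],[0,2.4,0],[0,3.2,0],[0,4.0,0],[0,4.8,0],[0.1,5.6,0],[0.1,6.4,0],[0.1,7.2,0],[0.1,8.0,0]],"rotation":[[0,0,0],[0,0,0],[0,0,0],[0,0,0],[0,0,0],[0,0,0],[0,0,0],[0,0,0],[0,0,0],[0,0,0]],"grip":[0,0,0,0,0,0,0,0,0,0]}'
python3 -m jog '{"offset":[[0,0.8,0],[0,1.6,0],[0,2.4,0],[0,3.2,0],[0,4.0,0],[0,4.8,0],[0,5.4,0],[0,5.8,0],[0,6.0,0],[0,6.1,0]],"rotation":[[0,0,0],[0,0,0],[0,0,0],[0,0,0],[0,0,0],[0,0,0],[0,0,0],[0,0,0],[0,0,0],[0,0,0]],"grip":[0,0,0,0,0,0,0,0,0,0]}'
python3 -m jog '{"offset":[[0,0,0],[0,0,0],[0,0,0]],"rotation":[[0,0,0],[0,0,0],[0,0,0]],"grip":[0,0,0]}'
python3 - <<'E'
from cell import cams
import cv2
t=cams.snapshot("top")["image"][:,:,::-1]; s=cams.snapshot("side")["image"][:,:,::-1]
a=cv2.resize(t[155:265,95:225],(473,400),interpolation=cv2.INTER_CUBIC);b=cv2.resize(s[220:400,210:357],(326,400),interpolation=cv2.INTER_CUBIC)
cv2.imwrite("pics/p8.png",cv2.hconcat([a,b]))
E
```

```text
t: 12.9
position: [0.4492, -0.0725, 0.3247]
eef_rot: [-3.142, -0.002, 3.092]
force: [-0.4, -0.4, -2.9]
opening: 0.0108
t: 13.73
position: [0.4578, 0.1671, 0.3247]
eef_rot: [-3.141, -0.001, 3.093]
force: [0.3, 1.0, -2.7]
opening: 0.0114
t: 14.57
position: [0.4677, 0.3488, 0.3251]
eef_rot: [-3.14, -0.001, 3.093]
force: [0.4, -0.0, -2.6]
opening: 0.011
t: 14.82
position: [0.4682, 0.3474, 0.3261]
eef_rot: [3.141, 0.0, 3.091]
force: [-0.2, -0.3, -3.4]
opening: 0.0111
```

View pics/p8.png

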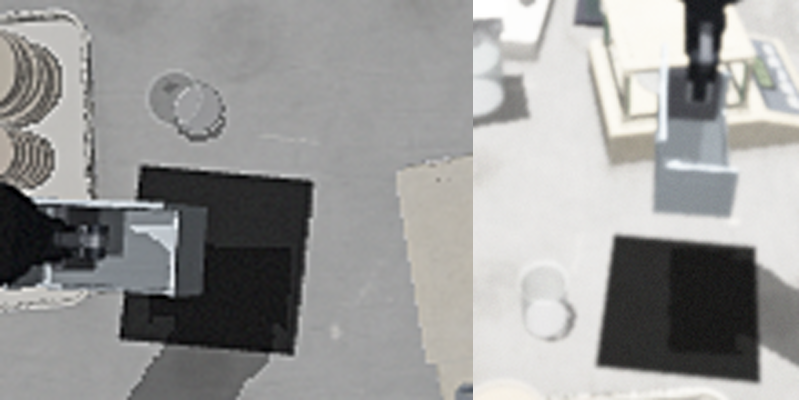

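The shelf hangs upright above the mat (side panel (695,150)), with the beaker clear at the left. Descending to just above the mat.

```bash
python3 -m jog '{"offset":[[0,0,0.3],[0,0,0.9],[0,0,1.6],[0,0,2.4],[0,0,3.2],[0,0,4.0],[0,0,4.8],[0,0,5.6],[0,0,6.3],[0,0,6.8]],"rotation":[[0,0,0],[0,0,0],[0,0,0],[0,0,0],[0,0,0],[0,0,0],[0,0,0],[0,0,0],[0,0,0],[0,0,0]],"grip":[0,0,0,0,0,0,0,0,0,0]}'
python3 -m jog '{"offset":[[0,0,0.1],[0,0,0.2],[0,0,0.3],[0,0,0.4],[0,0,0.5],[0,0,0.5],[0,0,0.5]],"rotation":[[0,0,0],[0,0,0],[0,0,0],[0,0,0],[0,0,0],[0,0,0],[0,0,0]],"grip":[0,0,0,0,0,0,0]}'
```

```text
t: 15.75
position: [0.4673, 0.347, 0.1192]
eef_rot: [-3.14, -0.002, 3.091]
force: [0.4, -0.5, -3.5]
opening: 0.0111
t: 16.33
position: [0.4682, 0.3484, 0.1071]
eef_rot: [3.141, 0.0, 3.092]
force: [-0.6, -0.8, -3.0]
opening: 0.0111
```

```bash
python3 -m jog '{"offset":[[0,0,0.04],[0,0,0.08],[0,0,0.12],[0,0,0.16],[0,0,0.2],[0,0,0.24],[0,0,0.28],[0,0,0.31],[0,0,0.34],[0,0,0.34]],"rotation":[[0,0,0],[0,0,0],[0,0,0],[0,0,0],[0,0,0],[0,0,0],[0,0,0],[0,0,0],[0,0,0],[0,0,0]],"grip":[0,0,0,0,0,0,0,0,0,0]}'
python3 -m jog '{"offset":[[0,0,0.02],[0,0,0.04],[0,0,0.06],[0,0,0.06],[0,0,0.06]],"rotation":[[0,0,0],[0,0,0],[0,0,0],[0,0,0],[0,0,0]],"grip":[0,0,0,0,0]}'
```

```text
t: 17.17
position: [0.4683, 0.3482, 0.0968]
eef_rot: [-3.141, 0.0, 3.092]
force: [-0.9, -1.4, -0.2]
opening: 0.0114
t: 17.58
position: [0.4689, 0.3481, 0.0964]
eef_rot: [3.141, 0.002, 3.093]
force: [-0.5, -4.9, 9.8]
opening: 0.0111
```

Contact reached. I'll ease the pressing a little, then release.

```bash
python3 -m jog '{"offset":[[0,0,-0.02],[0,0,-0.04],[0,0,-0.04],[0,0,-0.04]],"rotation":[[0,0,0],[0,0,0],[0,0,0],[0,0,0]],"grip":[0,0,0,0]}' 30
python3 -m jog '{"offset":[[0,0,0],[0,0,0],[0,0,0],[0,0,0],[0,0,0],[0,0,0],[0,0,0],[0,0,0]],"rotation":[[0,0,0],[0,0,0],[0,0,0],[0,0,0],[0,0,0],[0,0,0],[0,0,0],[0,0,0]],"grip":[12,14,17,20,25,35,50,50]}'
python3 -m jog '{"offset":[[0,0,0],[0,0,-0.2],[0,0,-0.6],[0,0,-1.1],[0,0,-1.8],[0,0,-2.6],[0,0,-3.4],[0,0,-4.2],[0,0,-4.8],[0,0,-5]],"rotation":[[0,0,0],[0,0,0],[0,0,0],[0,0,0],[0,0,0],[0,0,0],[0,0,0],[0,0,0],[0,0,0],[0,0,0]],"grip":[50,50,50,50,50,50,50,50,50,50]}'
python3 -m jog '{"offset":[[0.5,-1,0],[0.5,-2,0],[0.5,-3,0],[0.5,-4,0],[0.5,-5,0],[0.5,-6,0],[0.5,-7,0],[0.5,-8,0],[0.5,-8,0],[0.5,-8,0]],"rotation":[[0,0,0],[0,0,0],[0,0,0],[0,0,0],[0,0,0],[0,0,0],[0,0,0],[0,0,0],[0,0,0],[0,0,0]],"grip":[50,50,50,50,50,50,50,50,50,50]}'
python3 - <<'E'
from cell import cams
import cv2
t=cams.snapshot("top")["image"][:,:,::-1]; s=cams.snapshot("side")["image"][:,:,::-1]
cv2.imwrite("pics/t9.png",t)
a=cv2.resize(t[155:265,95:225],(473,400),interpolation=cv2.INTER_CUBIC);b=cv2.resize(s[220:400,210:357],(326,400),interpolation=cv2.INTER_CUBIC)
cv2.imwrite("pics/p9.png",cv2.hconcat([a,b]))
E
```

```text
t: 17.92
position: [0.4685, 0.3482, 0.0966]
eef_rot: [3.141, 0.001, 3.092]
force: [0.7, -4.1, 5.7]
opening: 0.011
t: 18.58
position: [0.4681, 0.3483, 0.096]
eef_rot: [-3.142, -0.0, 3.092]
force: [0.5, 1.2, -0.3]
opening: 0.05
t: 19.42
position: [0.4691, 0.3491, 0.25]
eef_rot: [3.138, 0.004, 3.093]
force: [0.0, 0.5, 0.4]
opening: 0.0499
t: 20.25
position: [0.4409, 0.1079, 0.246]
eef_rot: [3.141, 0.0, 3.09]
force: [1.3, 0.4, 0.3]
opening: 0.0501
```

View pics/p9.png

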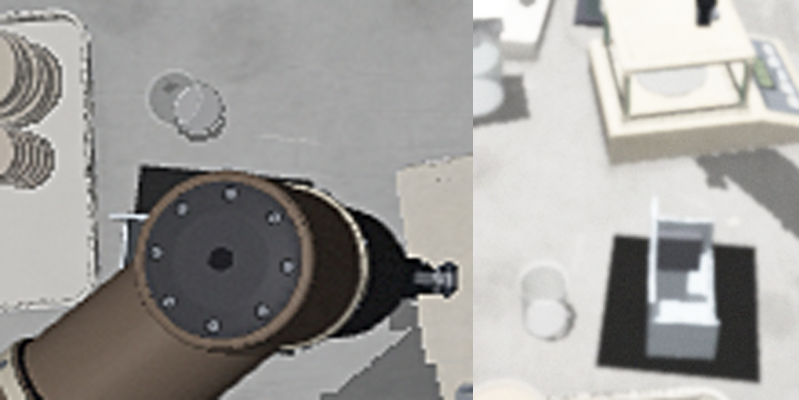

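View pics/t9.png

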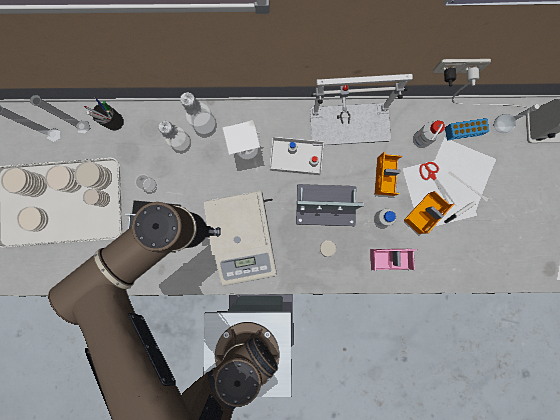

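The shelf stands upright on the mat and the bystanders are unmoved (bottle (387,217), dishes (328,248), beaker (147,184), as at the start). I'll move the arm clear for a top check.

```bash
python3 -m jog '{"offset":[[0,-1,0],[0,-2,0],[0,-3,0],[0,-4,0],[0,-5,0],[0,-6,0],[0,-7,0],[0,-7,0],[0,-7,0],[0,-7,0]],"rotation":[[0,0,0],[0,0,0],[0,0,0],[0,0,0],[0,0,0],[0,0,0],[0,0,0],[0,0,0],[0,0,0],[0,0,0]],"grip":[50,50,50,50,50,50,50,50,50,50]}'
python3 - <<'E'
from cell import cams,monitor
import cv2
t=cams.snapshot("top")["image"][:,:,::-1]; s=cams.snapshot("side")["image"][:,:,::-1]
a=cv2.resize(t[185:265,105:205],(500,400),interpolation=cv2.INTER_CUBIC);b=cv2.resize(s[290:400,250:330],(291,400),interpolation=cv2.INTER_CUBIC)
cv2.imwrite("pics/p10.png",cv2.hconcat([a,b])); print(monitor.sense()["force"])
E
```

```text
t: 21.18
position: [0.4312, -0.0999, 0.2458]
eef_rot: [3.142, -0.0, 3.092]
force: [0.9, -0.6, -0.5]
opening: 0.0498
[ 0.3016167   1.44317581 -0.16534193]
```

View pics/p10.png

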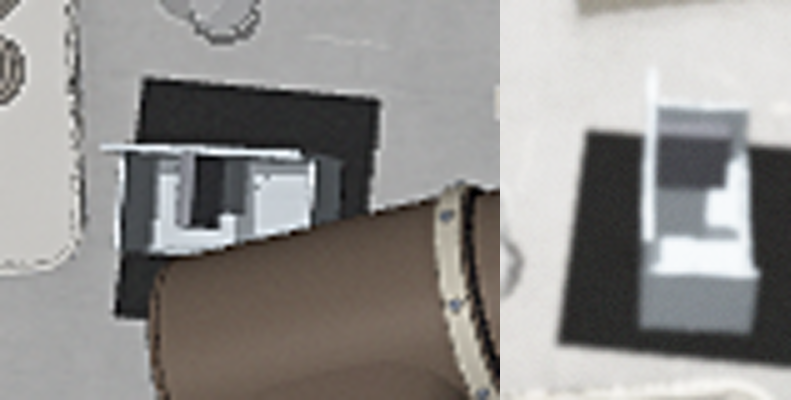

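```bash
python3 - <<'E'
from cell import cams
from h import *
T=cams.snapshot("top")
z=lambda x,y:((x+.5)/5-.5+105,(y+.5)/5-.5+185)
for n,p,h in[("grip front top",(186,225),.126),("grip back top",(188,150),.126),("plate TL",(103,148),.102),("plate TR",(305,153),.102),("mat TL",(145,78),.004),("mat TR",(380,100),.004),("mat BL",(115,317),.004)]: print(n,onz(T,*z(*p),h))
E
```

```text
grip front top [0.45023188 0.34679452 0.126     ]
grip back top [0.5015154  0.34668795 0.126     ]
plate TL [0.50507    0.41535853 0.102     ]
plate TR [0.50045453 0.27401197 0.102     ]
mat TL [0.56459872 0.42700659 0.004     ]
mat TR [0.54653887 0.24965685 0.004     ]
mat BL [0.38598289 0.44464485 0.004     ]
```

The grip point is at about (0.472,0.347), within 7 mm of the mat centre. The plate measures 141 mm at the assumed height, so the shelf is standing correctly. Handing in.

```bash
python3 -c "
from cell import job; print(job.job_done())"
```

```text
the job is handed in; nothing more can be done
None
```

The shelf is off its stand and standing upright in the middle of the black mat, released, and I have handed the job in at about 21 s of the 72 s allowed. The hand-in gave no verdict.

- **Push:** I pushed the shelf about 27 mm left by its right-hand end with closed fingers, until the stop pushed back at about 15 N.
- **Removal:** I took it by the grip, raised it 10 mm, drew it about 48 mm forward off the studs and carried it over the balance. It weighs roughly 0.3 kg, from the force readings.
- **Set-down:** I lowered it onto the mat and let go.

**Last checks:**
- The grip point is about 5–7 mm from the mat's centre, and the plate measures 141 mm wide at its expected height (140 given).
- By eye, the bottle, dishes and beaker were where they started in a picture taken after the release.
- The fingers were open and the arm clear.

**Small disagreements:**
- The grasp started about 1 mm off to the left (6 N sideways), which I corrected before drawing the shelf off.
- The tool was about 1.5 mm higher than I expected when the shelf touched the mat.
- The shelf met the mat with a brief press of about 13 N, and I eased that before letting go.

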